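# Pull a hot dryer's vent flap shut with the hook pole

### The arm

A 6-joint arm with a two-finger parallel gripper is mounted at the origin on a cart in front of the work surface, level with it; the furniture and walls round the work are solid. World frame = base frame: x ahead of the robot, y to its left, z up, the work surface at z = 0. Lengths are in mm, angles in rad, forces in N, time in s.
With the tool pointing down it reaches from about 200 to 875 mm from the base axis. Payload 3.4 kg.
Tool frame: the origin (TCP) lies midway between the tips of the shut fingers; the grasp point (between the pads) lies 19 mm behind it (robot.grip_point_offset is the z of the grasp point in the tool frame, in mm); z points along the fingers, y is the line along which they close (so a half turn about z gives the same grasp; the last joint's range is limited). The gripper opens to 94 mm and grips with 3 to 60 N. Pads are 16 mm wide; open, the fingers measure 119 mm over their backs; the gripper's body (75 mm by 177 mm) begins 78 mm behind the grasp point.
Start: joints at [-1.351, 0.276, 1.505, -0, 1.361, -0.121], TCP at [192.189, -541.967, 205.493] pointing down, gripper open.
Joint ranges: [-2.89, 2.89], [-0.75, 2.08], [0.22, 2.7], [-1.18, 4.32], [0.11, 2.71], [-2.7, 2.7]. Speed limits (rad/s): [2.57, 2.57, 3.14, 3.14, 3.14, 3.14].

### API

Orientations are given as a 3x3 rotation matrix whose columns are the frame's x, y, z axes.
In Python, from workcell import robot gives the robot as it stands.
- The arm moves only by the shell command python3 -m inch 'ROWS'. ROWS is JSON, a list of rows, each a list of 7 numbers: the shift along the tool's x, y, z in m, then the turn, a rotation vector about the tool's x, y, z in degrees, then the finger opening in m, from 0 to 0.094. In form: [[dx, dy, dz, ax, ay, az, grip], ...]. A call has exactly 10 rows; each row shifts and turns the commanded pose from where the row before left it, along the tool's axes as they then stand; what a row does not reach is not made up. A row lasts 1/10 s, in which the tool goes at most 50 mm and 8.59 degrees, less where a joint would pass 70% of its speed; a pose out of reach is approached as far as the arm can. A call is refused whole if a number of a shift passes 0.05 or a number of a turn 8.59, either way. A call with a gripper value outside its range is refused whole. The fingers move at their own pace and stop on an object; the grip force is fixed at half the most. Time passes only in rows, so rows that do not move let the fingers close, or fill a call up. It gives the time, the measured TCP pose, the force, the opening and the grip force at its end, in the units of the state.
- robot.state(): the state, without advancing time (a new reading comes with each control period).
- robot.camera(name): name is "scene" or "top" or "wrist"; returns a dict with "image" (480x640x3 uint8, red, green, blue), "vfov" (degrees; the focal length in pixels is half the picture's height over the tangent of half this angle, whatever the lens; pixels are square), "cx", "cy" (the principal point, pixels), "world_from_camera" (4x4, takes a point from camera to world coordinates). Camera axes: x right, y down, z forward; pixel columns grow to the right and rows downward; lengths in mm; the calibration is good to about 2 mm. A picture is of the moment at which its call begins. There is no depth.
- robot.finish_job(): hands the job in; it is judged then, once.
The state is a dict: "time_s": time; "joint_pos": joint angles; "qd": joint speeds; "joint_torque": joint torques, N m; "tool_pos": TCP position; "tcp_rot": TCP orientation; "ft_force": force on the tool from outside, world axes, zero at the start; "ft_torque": the same for the moment, N m; "width": finger opening in mm; "finger_force": force on a finger pad.
Only numpy, scipy, OpenCV 4.12 (cv2) and the standard library are available. Lean on these libraries where they do the work, as an engineer would, in place of code of your own. Each camera call takes 0.05 s, during which the arm holds its last target. There are 200 camera calls.

### The job

The bench dryer is hot and its vent flap hangs open inside the opening above the door. Take the hook pole from the bench, put its hook through the ring eye on the flap and pull the flap shut until the roller catch on the roof has snapped over it and holds it fully home; pull steadily, never with more than 16 N, since the eye is only spot-welded. Then unhook and lay the pole flat on the bench, keeping the gripper and arm off the hot dryer and leaving the other things on the bench where they stand.

Things in the scene. Friction and masses are not known exactly. Their poses are not given: they have to be found in the camera images.
- hook_pole: hook pole lying flat, 0.16 kg: wooden handle 130 x 24 x 22 mm (long, wide, tall), then an 8 mm steel rod ending in a side prong. Origin: under the handle's middle, on the bench; x along the pole to the hook, y to the side the prong points to, z up. Rod axis 11 mm up, bend at x = 235 mm. Grip the handle at its origin across its width; balance point about 42 mm ahead of it
- hook (a point): middle of the prong, on its axis; in the pole's frame x = 233.5, y = 27, z = 11 mm. The prong is a 7 mm round bar from y = 12 to 42 mm (round tip at 45.5 mm); it leans back 4 mm towards the handle at its tip
- vent_flap: flap 144 wide, 150 tall, 6 mm thick, hinged along its lower edge in the dryer's upper opening. Origin: on the hinge axis, mid-width; z up the flap, x out of its back: z leans back into the dryer by 0.45 to 0.75 rad at the start. The stiff hinge holds it where it is left; swinging it takes 1 to 4 N at the eye, but 9 to 13 N to bring its top edge past the catch's roller just before it is home
- eye (a point): centre of the ring eye on the flap's front: 5 mm wire round a 20 mm hole whose axis is the dryer's y (seen edge-on from the robot), so the prong goes in sideways. In the flap's frame x = -39 mm, z = 120 mm. With the flap home its x in the dryer's frame is -17 to +5 mm: the catch with its rubber stops is set differently on each dryer, so this must be felt
- dryer: grey metal bench dryer, 200 deep, 200 wide, 345 mm tall, fixed, hot. Origin: on the bench under the middle of its front face; x points into it, y to the left. Opening in the front: y from -74 to 74, z from 146 to 301 mm, free space behind it 160 mm deep. A steel roller catch, 56 mm wide, sits on the roof's front edge in slots
- vent_hinge (a point): middle of the flap's hinge axis, which runs along the dryer's y; at x = 32, z = 150 mm in the dryer's frame. As the flap is pulled shut the load at the eye climbs while the roller is lifted, drops as the catch snaps over (the flap jumps the last 5 to 7 mm home), then rises steeply against the stops. Short of that the flap springs back 2 mm and is not held
- cap_a: small mauve cup-shaped plastic cap, 38 mm across, 46 mm tall; origin under its centre. A bystander
- cap_b: small pale blue cup-shaped plastic cap with a rim, 38 mm across, 46 mm tall; origin under its centre. A bystander
- tape_roll: roll of masking tape lying flat, 106 mm across, 25 mm tall; origin under its centre. A bystander
- capped_bottle: round glass bottle of grain with a cap on it, 66 mm across, 176 mm tall; origin under its centre. A bystander

How it is judged:
By the outcome, as a careful person would: the job done as asked, in the order asked, and still so for the second after the job is handed in, with the robot touching nothing.
It also fails if it takes over 67 s, if anything falls off the work surface, if the arm or the gripper's body presses on something with over 40 N, if the wrist force passes 120 N, or if a joint passes its speed limit or range.

## Working session

There is one attempt and no reset: what is moved stays moved. The work goes in short steps, Python scripts to look and compute and a shell command to move; the robot and the scene stay as the last step left them, time stands still between calls to the robot, and variables do not carry over. Pictures are saved under pics/ and viewed, at most 12 in all, crops included, and the job is handed in when it is done.

```bash
mkdir -p pics; cat > h.py <<'E'
import numpy as np, cv2
from workcell import robot
def cam(n,save=None):
    c=robot.camera(n)
    if save: cv2.imwrite('pics/'+save,cv2.cvtColor(c['image'],cv2.COLOR_RGB2BGR))
    return c
def ray(c,u,v):
    f=240/np.tan(np.radians(c['vfov'])/2);T=np.array(c['world_from_camera'])
    d=T[:3,:3]@np.array([(u-c['cx'])/f,(v-c['cy'])/f,1]);return T[:3,3],d/np.linalg.norm(d)
def onz(c,u,v,z):
    o,d=ray(c,u,v);return o+d*(z-o[2])/d[2]
def proj(c,p):
    f=240/np.tan(np.radians(c['vfov'])/2);T=np.array(c['world_from_camera'])
    q=T[:3,:3].T@(np.array(p)-T[:3,3]);return f*q[0]/q[2]+c['cx'],f*q[1]/q[2]+c['cy']
def tri(c1,a,c2,b):
    o,d=ray(c1,*a);p,e=ray(c2,*b);A=np.stack([d,-e],1);s=np.linalg.lstsq(A,p-o,rcond=None)[0]
    x=o+d*s[0];y=p+e*s[1];return (x+y)/2,np.linalg.norm(x-y)
E
python3 - <<'E'
from h import *
import pickle
cs={n:cam(n,n+'0.png') for n in('scene','top')}
pickle.dump(cs,open('c0.pkl','wb'))
for n in cs: print(n,cs[n]['vfov'],np.round(cs[n]['world_from_camera'],2).tolist())
E
```

```text
scene 42.021837684172894 [[-0.86, -0.35, 0.38, 147.47], [-0.51, 0.61, -0.6, 526.98], [-0.02, -0.71, -0.7, 1011.77], [0.0, 0.0, 0.0, 1.0]]
top 51.79712947214121 [[-0.01, -1.0, 0.1, 494.54], [-1.0, 0.01, 0.01, -207.95], [-0.01, -0.09, -1.0, 1106.31], [0.0, 0.0, 0.0, 1.0]]
```

View pics/scene0.png

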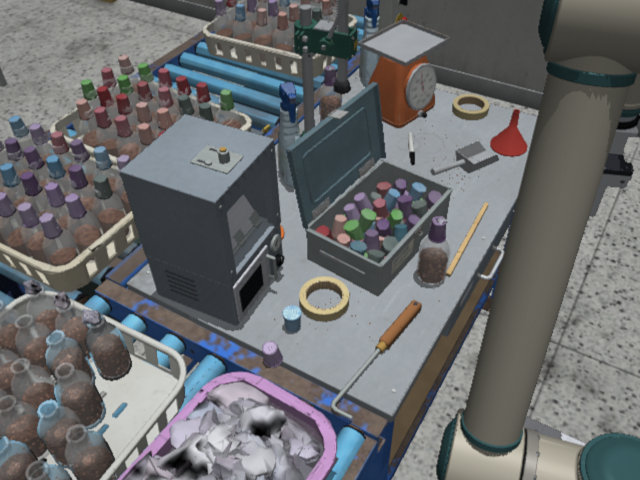

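View pics/top0.png

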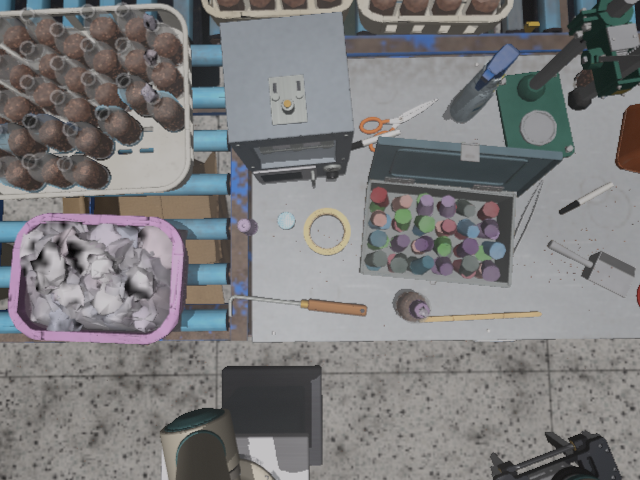

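The scene shows the pole (handle at about (400,325), prong at (345,412)) and the dryer, roof at about (200,150). In the top view the handle is at (335,307), the prong at (231,305) pointing to the robot and the dryer front at about (295,160). I'll zoom in.

```bash
python3 - <<'E'
import pickle,cv2,numpy as np
c=pickle.load(open('c0.pkl','rb'))
t=c['top']['image'];s=c['scene']['image']
r=lambda im,x0,y0,w,h,k:cv2.resize(im[y0:y0+h,x0:x0+w],None,fx=k,fy=k,interpolation=cv2.INTER_CUBIC)
a=r(t,210,100,160,120,2.5) # 400x300
b=r(t,220,270,160,120,2.5)
d=r(s,120,110,190,225,600/225)
d=cv2.resize(d,(400,int(400*225/190)))
o=np.zeros((600,800,3),np.uint8);o[:300,:400]=a;o[300:,:400]=b;o[:d.shape[0],400:]=d
cv2.imwrite('pics/z1.png',o[:,:,::-1])
E
```

```text
(no output)
```

View pics/z1.png

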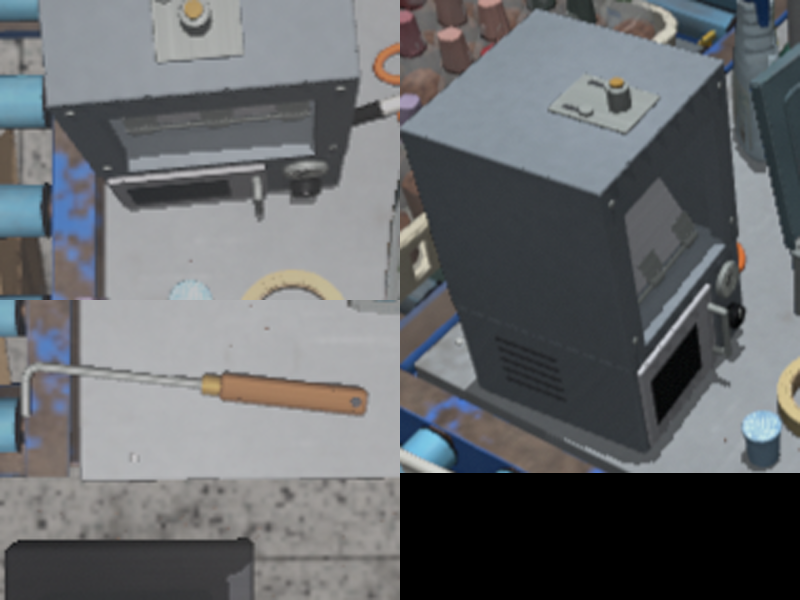

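The crop shows the roof's front corners at top (229,143) and (353,131), and the pole bend at about (231,298) with the prong tip at (230,316). The eye is hidden deep in the opening.

```bash
cat > m1.py <<'E'
from h import *
import pickle
cs=pickle.load(open('c0.pkl','rb'));t,s=cs['top'],cs['scene']
P=lambda a:(210+a[0]/2.5,100+a[1]/2.5)
Q=lambda a:(220+a[0]/2.5,270+(a[1]-300)/2.5)
S=lambda a:(120+(a[0]-400)/2.1053,110+a[1]/2.1053)
L=onz(t,*P((47,107)),345);R=onz(t,*P((357,77)),345)
L2=onz(s,*S((602,192)),345);R2=onz(s,*S((722,55)),345);B2=onz(s,*S((405,133)),345)
print('top L,R',L.round(1),R.round(1),np.linalg.norm(L-R));print('scene',L2.round(1),R2.round(1),B2.round(1),np.linalg.norm(L2-R2))
print('tri',tri(t,P((47,107)),s,S((602,192))),tri(t,P((357,77)),s,S((722,55))))
print('bend',onz(t,*Q((29,370)),11),onz(s,333,405,11),'tip',onz(t,*Q((26,416)),11))
# handle mask
for c,z in((t,16),(s,16)):
    h=cv2.cvtColor(c['image'],cv2.COLOR_RGB2HSV)
    m=cv2.inRange(h,(5,90,60),(18,255,230))
    n,l,st,ce=cv2.connectedComponentsWithStats(m)
    for i in range(1,n):
        if st[i,4]>150: 
            ys,xs=np.where(l==i);r=cv2.minAreaRect(np.stack([xs,ys],1).astype(np.float32))
            print(st[i],ce[i].round(1),r,onz(c,*ce[i],z).round(1))
    
E
python3 m1.py
```

```text
top L,R [704.8 -55.1 345. ] [ 720.8 -250.9  345. ] 196.42076805875968
scene [706.  -53.2 345. ] [ 727.4 -253.9  345. ] [894.9 -32.6 345. ] 201.8469789417097
tri (array([705.96983023, -54.40178094, 343.80641862]), np.float64(1.8862407270639698)) (array([ 721.67135045, -249.73212685,  348.8980306 ]), np.float64(4.307003635073896))
bend [447.80728754   4.12951791  11.        ] [451.58317788   5.31674627  11.        ] tip [407.81932978   6.60412957  11.        ]
[ 615  104   25   69 1283] [629.6 140.4] ((627.0, 138.0), (68.0, 24.0), 90.0) [ 786.1 -887.3   16. ]
[359 117  30  17 206] [372.1 124.4] ((373.5, 125.0), (16.0, 29.0), 90.0) [ 832.6 -313.2   16. ]
[305 300  61  15 546] [335.4 307.1] ((335.0411071777344, 307.1095886230469), (61.031227111816406, 9.631001472473145), 6.009006023406982) [ 425.5 -224.    16. ]
[ 369   55   59   73 2114] [394.7  89.9] ((395.0291748046875, 88.04244995117188), (53.38857650756836, 75.89480590820312), 10.491477012634277) [  825.8 -1021.2    16. ]
[379 301  42  48 581] [399.8 323.4] ((399.774658203125, 323.20501708984375), (11.27237606048584, 55.677486419677734), 40.10091018676758) [ 426.4 -220.3   16. ]
```

```bash
cat > go.py <<'E'
# usage: go.py x y z yawdeg(of tool y... see) -> delta in current tool frame to target TCP pose, tool down, tool-y at given world yaw
from h import *
import sys
from scipy.spatial.transform import Rotation as Ro
s=robot.state();R=np.array(s['tcp_rot']);p=np.array(s['tool_pos'])
x,y,z,yaw=map(float,sys.argv[1:5]);a=np.radians(yaw)
yt=np.array([np.cos(a),np.sin(a),0]);zt=np.array([0,0,-1.]);T=np.stack([np.cross(yt,zt),yt,zt],1)
print('pos',p.round(1),'q',np.round(s['joint_pos'],2));print(R.round(3).tolist())
print('tool shift mm',(R.T@(np.array([x,y,z])-p)).round(1),'turn deg',np.degrees(Ro.from_matrix(R.T@T).as_rotvec()).round(2),'off',robot.grip_point_offset)
print('F',np.round(s['ft_force'],2),'w',s['width'],'t',s['time_s'])
E
python3 go.py 425.5 -228.5 120 -5.9; python3 go.py 425.5 -228.5 120 174.1
python3 - <<'E'
from h import *
c=cam('wrist','w0.png');s=robot.state();R=np.array(s['tcp_rot']);T=np.array(c['world_from_camera'])
print((R.T@(T[:3,3]-s['tool_pos'])).round(1),(R.T@T[:3,:3]).round(3).tolist(),c['vfov'])
E
```

```text
pos [ 192.1 -541.5  204.7] q [-1.35  0.28  1.51 -0.    1.36 -0.12]
[[0.942, 0.334, -0.0], [0.334, -0.942, 0.002], [0.0, -0.002, -1.0]]
tool shift mm [ 324.6 -216.8   85.1] turn deg [-8.000e-02 -6.000e-02 -6.457e+01] off -18.8
F [ 0.71  0.74 -0.3 ] w 93.72833750904555 t 0.1
pos [ 192.1 -541.5  204.7] q [-1.35  0.28  1.51 -0.    1.36 -0.12]
[[0.942, 0.334, -0.0], [0.334, -0.942, 0.002], [0.0, -0.002, -1.0]]
tool shift mm [ 324.6 -216.8   85.1] turn deg [-7.0000e-02  9.0000e-02  1.1542e+02] off -18.8
F [ 0.71  0.74 -0.3 ] w 93.72833750904555 t 0.1
[ 8.500e+01 -1.000e-01 -1.781e+02] [[0.0, -0.957, -0.289], [1.0, 0.0, 0.001], [-0.0, -0.289, 0.957]] 69.89109468457345
```

```bash
python3 -m inch '[[0,0,-0.032,0,0,6.5,0.094],[0,0,-0.032,0,0,6.5,0.094],[0,0,-0.032,0,0,6.5,0.094],[0.02,-0.04,0,0,0,0,0.094],[0.02,-0.04,0,0,0,0,0.094],[0.02,-0.04,0,0,0,0,0.094],[0.02,-0.04,0,0,0,0,0.094],[0.02,-0.04,0,0,0,0,0.094],[0.02,-0.04,0,0,0,0,0.094],[0.02,-0.04,0,0,0,0,0.094]]'
python3 -m inch '[[0.02,-0.035,0,0,0,0,0.094],[0.02,-0.035,0,0,0,0,0.094],[0.02,-0.035,0,0,0,0,0.094],[0.02,-0.035,0,0,0,0,0.094],[0.02,-0.035,0,0,0,0,0.094],[0.02,-0.035,0,0,0,0,0.094],[0.02,-0.035,0,0,0,0,0.094],[0.02,-0.035,0,0,0,0,0.094],[0,0,0,0,8,0,0.094],[0,0,0,0,8,0,0.094]]'
python3 go.py 560 20 210 -90
```

```text
time_s: 1.15
tool_pos: [332.4, -260.1, 301.3]
tcp_rot: [[1.0, -0.0, 0.0], [-0.0, -1.0, 0.0], [0.0, -0.0, -1.0]]
ft_force: [0.0, 0.6, 0.4]
width: 94.3
finger_force: 0.0
time_s: 2.15
tool_pos: [494.3, 19.5, 299.8]
tcp_rot: [[0.961, 0.004, 0.277], [0.004, -1.0, 0.001], [0.277, -0.0, -0.961]]
ft_force: [0.5, -0.7, -0.0]
width: 93.9
finger_force: 0.0
pos [494.3  19.5 299.8] q [-0.13 -0.06  1.7   0.04  1.22  1.43]
[[0.961, 0.004, 0.277], [0.004, -1.0, 0.001], [0.277, -0.0, -0.961]]
tool shift mm [ 38.2  -0.3 104.5] turn deg [ -0.04 -16.08   0.21] off -18.8
F [ 0.47 -0.7  -0.01] w 93.9414650226188 t 2.15
```

```bash
python3 -m inch '[[0,0,0,0,7.7,0,0.094],[0,0,0,0,7.7,0,0.094],[0,0,0,0,7.7,0,0.094],[0,0,0,0,7.7,0,0.094],[0,0,0,0,7.7,0,0.094],[0,0,0,0,7.7,0,0.094],[0,0,0,0,7.7,0,0.094],[-0.021,0,0.03,0,0,0,0.094],[-0.021,0,0.03,0,0,0,0.094],[-0.02,0,0.03,0,0,0,0.094]]'
python3 - <<'E'
from h import *
import pickle
c=cam('wrist','w1.png');pickle.dump(c,open('w1.pkl','wb'))
print(np.round(c['world_from_camera'],2).tolist())
a=.1;o=np.array([714,-153,0]);ex=np.array([np.cos(a),np.sin(a),0])
for th in(.45,.6,.75):
    x=32-39*np.cos(th)+120*np.sin(th);z=150+39*np.sin(th)+120*np.cos(th)
    print(th,np.round(proj(c,o+ex*x+[0,0,z]),1))
E
```

```text
time_s: 3.15
tool_pos: [521.6, 49.0, 252.5]
tcp_rot: [[0.532, 0.069, 0.844], [0.005, -0.997, 0.079], [0.846, -0.037, -0.531]]
ft_force: [-0.1, 0.1, -0.6]
width: 94.0
finger_force: 0.0
[[0.07, -0.75, 0.65, 415.75], [-1.0, -0.03, 0.07, 35.5], [-0.04, -0.66, -0.75, 418.48], [0.0, 0.0, 0.0, 1.0]]
0.45 [541.8  61.6]
0.6 [531.2  57.9]
0.75 [520.7  57.5]
```

View pics/w1.png

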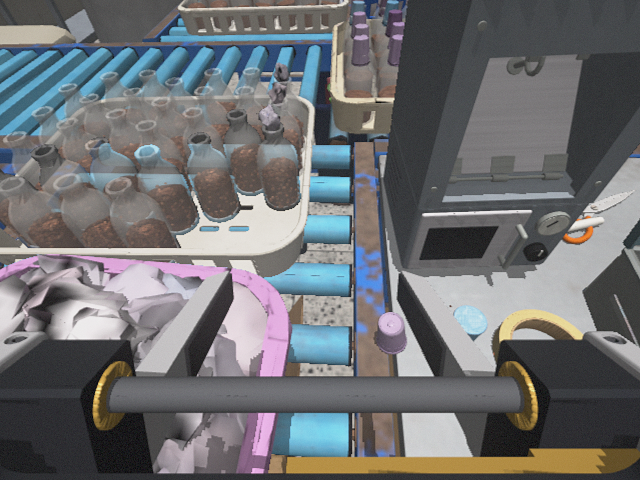

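The eye shows at about (525,66) in the opening, with the flap behind it. Zooming in.

```bash
python3 - <<'E'
import pickle,cv2
c=pickle.load(open('w1.pkl','rb'))
cv2.imwrite('pics/z2.png',cv2.resize(c['image'][0:150,420:620],None,fx=4,fy=4,interpolation=cv2.INTER_CUBIC)[:,:,::-1])
E
```

```text
(no output)
```

View pics/z2.png

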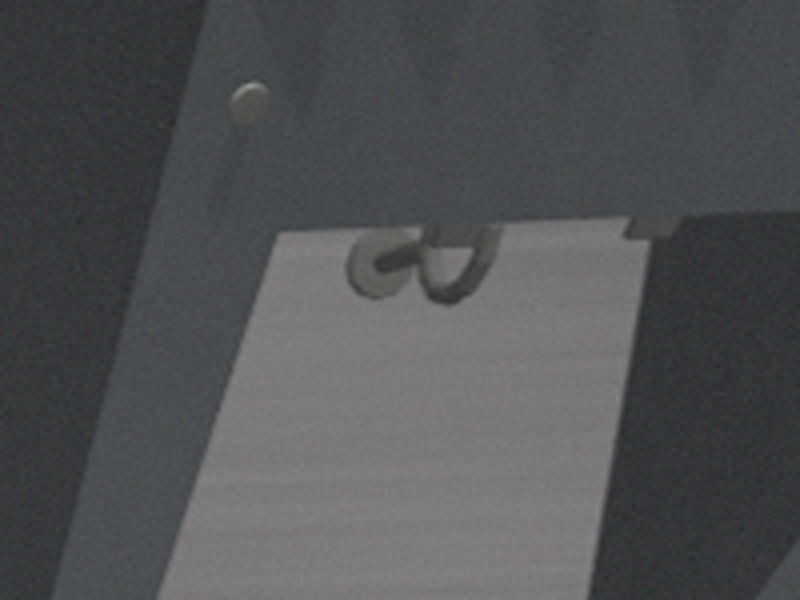

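```bash
python3 - <<'E'
from h import *
import pickle
print(np.round(robot.state()['joint_pos'],3))
c=pickle.load(open('w1.pkl','rb'))
t=pickle.load(open('c0.pkl','rb'))['top']
a=.1;o=np.array([714,-153,0]);ex=np.array([np.cos(a),np.sin(a),0]);ey=np.array([-np.sin(a),np.cos(a),0])
D=lambda x,y,z:o+ex*x+ey*y+[0,0,z]
for n,p in dict(openTL=(0,74,301),openTR=(0,-74,301),openBL=(0,74,146),baseL=(0,100,0),baseR=(0,-100,0),hingeL=(29,72,150)).items():
    print(n,np.round(proj(c,D(*p)),1),np.round(proj(t,D(*p)),1))
E
```

```text
[-0.272 -0.2    2.396  1.667  0.309 -0.257]
openTL [491.6  58.4] [248.6 148.5]
openTR [681.1  48.8] [336.9 138.4]
openBL [443.4 202. ] [261.1 168.6]
baseL [400.7 276.4] [258.3 183.7]
baseR [539.4 270. ] [345.8 173.7]
hingeL [439.1 182.4] [260.3 153.7]
```

```bash
python3 - <<'E'
from h import *
import pickle
c=pickle.load(open('w1.pkl','rb'))
for a in(.09,.1,.11):
  o=np.array([714,-153,0]);M=np.array([[np.cos(a),-np.sin(a),0],[np.sin(a),np.cos(a),0],[0,0,1]])
  def pl(u,v,y):
    p,d=ray(c,u,v);p=M.T@(p-o);d=M.T@d;return (p+d*(y-p[1])/d[1]).round(1)
  K=lambda x,y:(420+x/4,y/4)
  print(a,[pl(*K(*q),-72) for q in((648,240),(620,420),(590,600))],'bottom',pl(*K(450,300),0))
  for th in(.45,.5,.55,.6,.65,.7):
    x=32-39*np.cos(th)+120*np.sin(th);z=150+39*np.sin(th)+120*np.cos(th)
    u=[np.array(proj(c,M@[x+15*np.cos(k),0,z+15*np.sin(k)]+o)) for k in np.arange(0,6.28,.2)]
    u=(np.array(u)-[420,0])*4;print(th,u.min(0).round(),u.max(0).round(), 'base',np.round((np.array(proj(c,M@[32-3*np.cos(th)+120*np.sin(th),0,150+3*np.sin(th)+120*np.cos(th)]+o))-[420,0])*4))
E
```

```text
0.09 [array([ 95.1, -72. , 254.7]), array([ 70.6, -72. , 216.9]), array([ 45., -72., 176.])] bottom [ 55.    0.  259.9]
0.45 [450. 173.] [533. 316.] base [404. 256.]
0.5 [437. 167.] [518. 309.] base [391. 258.]
0.55 [424. 163.] [502. 303.] base [379. 261.]
0.6 [412. 161.] [487. 298.] base [367. 264.]
0.65 [399. 160.] [472. 296.] base [355. 269.]
0.7 [386. 161.] [457. 294.] base [343. 275.]
0.1 [array([ 93.2, -72. , 255.2]), array([ 69. , -72. , 217.4]), array([ 43.8, -72. , 176.3])] bottom [ 54.2   0.  260.3]
0.45 [447. 173.] [531. 317.] base [401. 257.]
0.5 [434. 168.] [516. 309.] base [388. 258.]
0.55 [421. 164.] [500. 303.] base [376. 261.]
0.6 [408. 161.] [485. 299.] base [363. 265.]
0.65 [395. 160.] [469. 296.] base [351. 269.]
0.7 [383. 161.] [454. 294.] base [339. 275.]
0.11 [array([ 91.3, -72. , 255.7]), array([ 67.5, -72. , 217.8]), array([ 42.6, -72. , 176.7])] bottom [ 53.4   0.  260.7]
0.45 [445. 173.] [530. 317.] base [398. 257.]
0.5 [432. 168.] [514. 309.] base [385. 258.]
0.55 [419. 164.] [498. 303.] base [372. 261.]
0.6 [405. 161.] [482. 299.] base [359. 265.]
0.65 [392. 161.] [467. 296.] base [347. 270.]
0.7 [379. 161.] [451. 294.] base [335. 276.]
```

```bash
python3 -m inch '[[0,0,0,0,-7.3,0,0.094],[0,0,0,0,-7.3,0,0.094],[0,0,0,0,-7.3,0,0.094],[0,0,0,0,-7.3,0,0.094],[0,0,0,0,-7.3,0,0.094],[0,0,0,0,-7.3,0,0.094],[0,0,0,0,-7.3,0,0.094],[0,0,0,0,-7,0,0.094],[-0.04,0.02,0,0,0,0,0.094],[-0.04,0.02,0,0,0,0,0.094]]'
python3 go.py 425.5 -228.5 130 -5.9
```

```text
time_s: 4.2
tool_pos: [460.7, 31.7, 224.3]
tcp_rot: [[0.923, 0.143, 0.356], [0.104, -0.986, 0.127], [0.369, -0.08, -0.926]]
ft_force: [-0.1, -1.7, -1.1]
width: 94.0
finger_force: 0.0
pos [460.7  31.7 224.3] q [-0.27 -0.12  1.97  0.27  0.98  1.06]
[[0.923, 0.143, 0.356], [0.104, -0.986, 0.127], [0.369, -0.08, -0.926]]
tool shift mm [-94.5 259.2  41.8] turn deg [ 10.56 -21.48 -75.68] off -18.8
F [-0.06 -1.69 -1.12] w 93.9720746856478 t 4.2
```

```bash
python3 -m inch '[[-0.0158,0.0432,0.007,0,0,0,0.094],[-0.0158,0.0432,0.007,0,0,0,0.094],[-0.0158,0.0432,0.007,0,0,0,0.094],[-0.0158,0.0432,0.007,0,0,0,0.094],[-0.0158,0.0432,0.007,0,0,0,0.094],[-0.0158,0.0432,0.007,0,0,0,0.094],[0,0,0,1.06,-2.15,-7.57,0.094],[0,0,0,1.06,-2.15,-7.57,0.094],[0,0,0,1.06,-2.15,-7.57,0.094],[0,0,0,1.06,-2.15,-7.57,0.094]]'
python3 -m inch '[[0,0,0,1.06,-2.15,-7.57,0.094],[0,0,0,1.06,-2.15,-7.57,0.094],[0,0,0,1.06,-2.15,-7.57,0.094],[0,0,0,1.06,-2.15,-7.57,0.094],[0,0,0,1.06,-2.15,-7.57,0.094],[0,0,0,1.06,-2.15,-7.57,0.094],[0,0,0,0,0,0,0.094],[0,0,0,0,0,0,0.094],[0,0,0,0,0,0,0.094],[0,0,0,0,0,0,0.094]]'
python3 go.py 425.5 -228.5 130 -5.9
python3 - <<'E'
from h import *
c=cam('wrist','w2.png')
h=cv2.cvtColor(c['image'],cv2.COLOR_RGB2HSV);m=cv2.inRange(h,(5,90,50),(18,255,230))
n,l,st,ce=cv2.connectedComponentsWithStats(m)
for i in range(1,n):
    if st[i,4]>800:
        ys,xs=np.where(l==i);r=cv2.minAreaRect(np.stack([xs,ys],1).astype(np.float32))
        b=cv2.boxPoints(r);print(st[i],np.round(r[2],1),[onz(c,*q,16).round(1).tolist() for q in b],onz(c,*r[0],16).round(1))
E
```

```text
time_s: 5.2
tool_pos: [422.4, -228.4, 128.5]
tcp_rot: [[0.759, 0.621, 0.194], [0.606, -0.784, 0.139], [0.239, 0.012, -0.971]]
ft_force: [0.4, 1.0, 0.8]
width: 94.3
finger_force: 0.0
time_s: 6.2
tool_pos: [423.2, -227.2, 128.6]
tcp_rot: [[0.106, 0.994, -0.0], [0.994, -0.106, 0.003], [0.003, -0.001, -1.0]]
ft_force: [0.5, 0.4, -0.1]
width: 94.1
finger_force: 0.0
pos [ 423.2 -227.2  128.6] q [-0.64  0.19  1.82  0.    1.13 -0.53]
[[0.106, 0.994, -0.0], [0.994, -0.106, 0.003], [0.003, -0.001, -1.0]]
tool shift mm [-1.   2.4 -1.5] turn deg [-0.04 -0.19 -0.19] off -18.8
F [ 0.54  0.37 -0.11] w 94.0700621067952 t 6.2
[ 305  155   29  143 3588] 0.7 [[407.0, -289.4, 16.0], [423.3, -160.6, 16.0], [445.5, -163.2, 16.0], [432.1, -292.4, 16.0]] [ 427.4 -222.4   16. ]
```

View pics/w2.png

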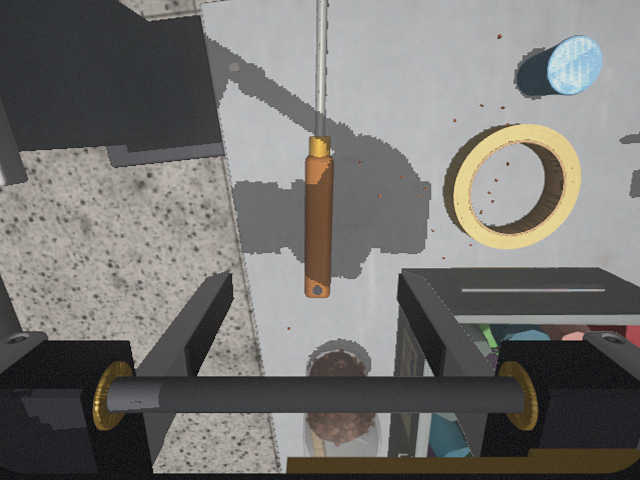

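The wrist view shows the handle centred at (318,226), aligned with the fingers and clear of everything. Descending to grip.

```bash
python3 -m inch '[[0.0015,0.0034,0.025,0,0,0,0.094],[0,0,0.025,0,0,0,0.094],[0,0,0.025,0,0,0,0.094],[0,0,0.025,0,0,0,0.094],[0,0,0.015,0,0,0,0.094],[0,0,0.008,0,0,0,0.094],[0,0,0,0,0,0,0.06],[0,0,0,0,0,0,0.0],[0,0,0,0,0,0,0.0],[0,0,0,0,0,0,0.0]]'
python3 -m inch '[[0,0,0,0,0,0,0],[0,0,0,0,0,0,0],[0,0,0,0,0,0,0],[0,0,0,0,0,0,0],[0,0,-0.02,0,0,0,0],[0,0,-0.03,0,0,0,0],[0,0,-0.04,0,0,0,0],[0,0,-0.04,0,0,0,0],[0,0,-0.04,0,0,0,0],[0,0,-0.04,0,0,0,0]]'
python3 go.py 400 -200 290 -5.9
```

```text
time_s: 7.25
tool_pos: [427.7, -225.5, 6.3]
tcp_rot: [[0.104, 0.995, 0.001], [0.995, -0.104, 0.003], [0.003, 0.001, -1.0]]
ft_force: [0.1, 0.6, 0.6]
width: 65.2
finger_force: 0.0
time_s: 8.25
tool_pos: [426.9, -225.6, 217.2]
tcp_rot: [[0.104, 0.995, -0.0], [0.995, -0.104, 0.004], [0.004, -0.001, -1.0]]
ft_force: [0.3, -0.1, -0.0]
width: 0.2
finger_force: 0.0
pos [ 426.9 -225.6  217.2] q [-0.63  0.13  1.67  0.    1.35 -0.53]
[[0.104, 0.995, -0.0], [0.995, -0.104, 0.004], [0.004, -0.001, -1.0]]
tool shift mm [ 22.9 -29.4 -72.7] turn deg [-0.03 -0.21 -0.04] off -18.8
F [ 0.34 -0.07 -0.02] w 0.23618217925065735 t 8.25
```

```bash
python3 -m inch '[[0,0,0.03,0,0,0,0.07],[0,0,0.03,0,0,0,0.07],[0,0,0.03,0,0,0,0.07],[0,0,0,0,0,0,0.07],[0,0,0,0,0,0,0.07],[0,0,0,0,0,0,0.07],[0,0,0,0,0,0,0.07],[0,0,0,0,0,0,0.07],[0,0,0,0,0,0,0.07],[0,0,0,0,0,0,0.07]]'
python3 - <<'E'
from h import *
c=cam('wrist','w3.png')
h=cv2.cvtColor(c['image'],cv2.COLOR_RGB2HSV);m=cv2.inRange(h,(5,90,50),(18,255,230))
n,l,st,ce=cv2.connectedComponentsWithStats(m)
for i in range(1,n):
    if st[i,4]>800:
        ys,xs=np.where(l==i);r=cv2.minAreaRect(np.stack([xs,ys],1).astype(np.float32))
        b=cv2.boxPoints(r);print(st[i],np.round(r[2],1),[onz(c,*q,16).round(1).tolist() for q in b],onz(c,*r[0],16).round(1))
E
python3 go.py 427 -226 5 -5.9
```

```text
time_s: 9.25
tool_pos: [427.3, -225.6, 125.8]
tcp_rot: [[0.104, 0.995, 0.0], [0.995, -0.104, 0.003], [0.003, -0.0, -1.0]]
ft_force: [-0.2, -0.1, 0.4]
width: 69.7
finger_force: 0.0
[ 301  153   28  148 3636] 90.0 [[423.4, -157.0, 16.0], [445.4, -159.3, 16.0], [433.1, -291.9, 16.0], [408.1, -289.3, 16.0]] [ 428.  -220.1   16. ]
pos [ 427.2 -225.6  125.7] q [-0.63  0.2   1.82  0.    1.12 -0.53]
[[0.104, 0.995, 0.0], [0.995, -0.104, 0.003], [0.003, -0.0, -1.0]]
tool shift mm [ -0.9  -0.2 120.7] turn deg [-0.02 -0.2  -0.04] off -18.8
F [-0.38  0.22  0.31] w 69.89658491521894 t 9.3
```

Pole unmoved. Regrip with enough time to close.

```bash
python3 -m inch '[[0,0,0.03,0,0,0,0.07],[0,0,0.03,0,0,0,0.07],[0,0,0.03,0,0,0,0.07],[0,0,0.02,0,0,0,0.07],[0,0,0.01,0,0,0,0.07],[0,0,0.001,0,0,0,0.0],[0,0,0,0,0,0,0.0],[0,0,0,0,0,0,0.0],[0,0,0,0,0,0,0.0],[0,0,0,0,0,0,0.0]]'
python3 -m inch '[[0,0,0,0,0,0,0],[0,0,0,0,0,0,0],[0,0,0,0,0,0,0],[0,0,0,0,0,0,0],[0,0,0,0,0,0,0],[0,0,0,0,0,0,0],[0,0,-0.005,0,0,0,0],[0,0,-0.01,0,0,0,0],[0,0,-0.015,0,0,0,0],[0,0,-0.02,0,0,0,0]]'
python3 go.py 427 -226 5 -5.9
```

```text
time_s: 10.3
tool_pos: [427.6, -225.4, 5.3]
tcp_rot: [[0.104, 0.995, 0.001], [0.995, -0.104, 0.003], [0.003, 0.001, -1.0]]
ft_force: [-0.2, -0.0, -0.1]
width: 33.2
finger_force: 0.0
time_s: 11.3
tool_pos: [426.6, -224.8, 54.8]
tcp_rot: [[0.103, 0.995, -0.002], [0.995, -0.103, 0.005], [0.005, -0.002, -1.0]]
ft_force: [0.4, -0.8, -1.5]
width: 23.4
finger_force: 30.0
pos [ 426.6 -224.8   54.8] q [-0.63  0.28  1.92  0.    0.95 -0.53]
[[0.103, 0.995, -0.002], [0.995, -0.103, 0.005], [0.005, -0.002, -1.0]]
tool shift mm [-1.4  0.7 49.8] turn deg [-0.13 -0.26 -0.04] off -18.8
F [ 0.36 -0.76 -1.51] w 23.424294413490983 t 11.3
```

```bash
python3 -m inch '[[0,0,-0.03,0,0,0,0],[0,0,-0.035,0,0,0,0],[0,0,-0.035,0,0,0,0],[0,0,-0.035,0,0,3,0],[0,0,-0.035,0,0,5,0],[0,0,-0.03,0,0,6,0],[0,0,-0.012,0,0,7,0],[0,0,0,0,0,7,0],[0,0,0,0,0,7,0],[0,0,0,0,0,7,0]]'
python3 -m inch '[[0,0,0,0,0,7,0],[0,0,0,0,0,7,0],[0,0,0,0,0,7,0],[0,0,0,0,0,6,0],[0,0,0,0,0,5,0],[0,0,0,0,0,4,0],[0,0,0,0,0,3,0],[0,0,0,0,0,2,0],[0,0,0,0,0,1,0],[0,0,0,0,0,1.4,0]]'
python3 go.py 428 -241 267 -84.3
python3 - <<'E'
from h import *
import pickle
cs={n:cam(n,n+'1.png') for n in('scene','top','wrist')}
pickle.dump(cs,open('c1.pkl','wb'))
o=np.array(robot.state()['tool_pos']);a=.1
h=o+np.array([233.5*np.cos(a)-27*np.sin(a),233.5*np.sin(a)+27*np.cos(a),5.7])
im=np.zeros((600,800,3),np.uint8)
for i,n in enumerate(('scene','top')):
    u,v=proj(cs[n],h);print(n,u,v);u0,v0=int(u)-50,int(v)-50;print(u0,v0)
    im[:400,400*i:400*i+400]=cv2.resize(cs[n]['image'][v0:v0+100,u0:u0+100],(400,400),interpolation=cv2.INTER_CUBIC)
cv2.imwrite('pics/z3.png',im[:400,:,::-1])
E
```

```text
time_s: 12.3
tool_pos: [426.8, -225.8, 267.0]
tcp_rot: [[0.746, 0.666, -0.0], [0.666, -0.746, 0.004], [0.002, -0.003, -1.0]]
ft_force: [0.9, -0.1, -1.0]
width: 23.8
finger_force: 30.0
time_s: 13.3
tool_pos: [427.0, -225.9, 266.7]
tcp_rot: [[1.0, -0.025, -0.0], [-0.025, -1.0, 0.004], [-0.0, -0.004, -1.0]]
ft_force: [0.4, 0.2, -0.8]
width: 24.0
finger_force: 30.0
pos [ 427.  -225.9  266.7] q [-0.63  0.11  1.57  0.    1.46  0.96]
[[1.0, -0.025, -0.0], [-0.025, -1.0, 0.004], [-0.0, -0.004, -1.0]]
tool shift mm [ 1.4 15.1 -0.4] turn deg [-0.22  0.01 -7.11] off -18.8
F [ 0.44  0.16 -0.84] w 23.974795959625894 t 13.3
scene 284.1638764360286 202.11674818115335
234 152
top 307.455487276007 180.45988167295766
257 130
```

View pics/z3.png

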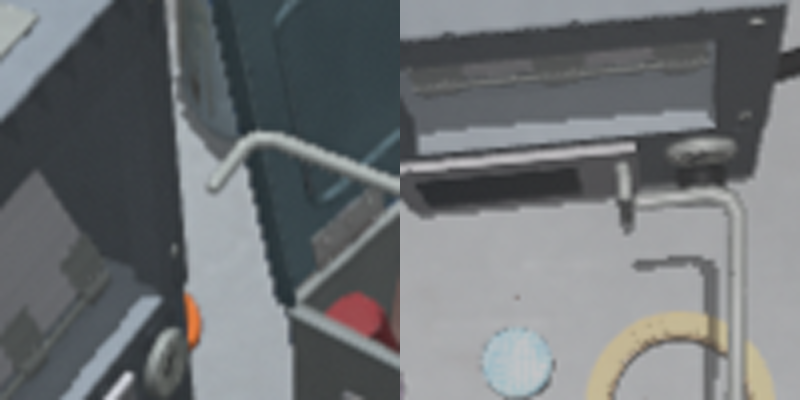

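The crop shows the hook's bend at scene (299.5,186), top (341,179), and its tip at scene (287,198), top (317,181); the pole is about 7° over-rotated.

```bash
python3 - <<'E'
from h import *
import pickle
cs=pickle.load(open('c1.pkl','rb'));t,s=cs['top'],cs['scene']
b,e=tri(t,(340.7,179),s,(299.3,186));p,f=tri(t,(317,180.7),s,(287,198.2))
print(b.round(1),e.round(1),p.round(1),f.round(1))
S=robot.state();R=np.array(S['tcp_rot'])
for q in(b,p): print('tool frame',(R.T@(q-S['tool_pos'])).round(1))
E
```

```text
[ 659.6 -232.6  268.4] 0.9 [ 658.5 -191.2  269.1] 3.9
tool frame [232.5   1.3  -1.9]
tool frame [230.5 -40.1  -2.4]
```

```bash
python3 -m inch '[[0,0,-0.001,0,0,-2.4,0],[0,0,-0.001,0,0,-2.4,0],[0,0,-0.001,0,0,-2.3,0],[0.001,0.0047,0,0,0,0,0],[0.001,0.0047,0,0,0,0,0],[0.001,0.0047,0,0,0,0,0],[0.01,0,0,0,0,0,0],[0.01,0,0,0,0,0,0],[0.01,0,0,0,0,0,0],[0,0,0,0,0,0,0]]'
python3 go.py 551.2 -227.6 270 -84.3
```

```text
time_s: 14.45
tool_pos: [463.1, -236.6, 269.1]
tcp_rot: [[0.995, 0.102, 0.0], [0.102, -0.995, 0.004], [0.001, -0.004, -1.0]]
ft_force: [0.7, 1.0, -0.1]
width: 23.5
finger_force: 30.0
pos [ 463.1 -236.6  269.1] q [-0.61  0.16  1.5   0.    1.48  0.86]
[[0.995, 0.102, 0.0], [0.102, -0.995, 0.004], [0.001, -0.004, -1.0]]
tool shift mm [88.5  0.  -0.8] turn deg [-0.23 -0.03  0.13] off -18.8
F [ 0.7   0.99 -0.13] w 23.477906065056104 t 14.45
```

```bash
python3 -m inch '[[0.01,0,0,0,0,0,0],[0.01,0,0,0,0,0,0],[0.01,0,0,0,0,0,0],[0.01,0,0,0,0,0,0],[0.01,0,0,0,0,0,0],[0.01,0,0,0,0,0,0],[0.01,0,0,0,0,0,0],[0.01,0,-0.001,0,0,0,0],[0.008,0,0,0,0,0,0],[0,0,0,0,0,0,0]]'
python3 go.py 551.2 -227.6 270 -84.3
python3 - <<'E'
from h import *
import pickle
cs={n:cam(n,n+'2.png') for n in('scene','top','wrist')}
pickle.dump(cs,open('c2.pkl','wb'))
im=np.zeros((450,800,3),np.uint8)
im[:400,:400]=cv2.resize(cs['scene']['image'][150:250,200:300],(400,400),interpolation=cv2.INTER_CUBIC)
im[:300,400:]=cv2.resize(cs['wrist']['image'],(400,300))
cv2.imwrite('pics/z4.png',im[:,:,::-1])
E
```

```text
time_s: 15.45
tool_pos: [550.1, -227.9, 270.2]
tcp_rot: [[0.995, 0.101, -0.0], [0.101, -0.995, 0.004], [0.0, -0.004, -1.0]]
ft_force: [-0.2, -0.2, -0.8]
width: 24.3
finger_force: 30.0
pos [ 550.1 -227.9  270.2] q [-0.51  0.28  1.34  0.    1.52  0.96]
[[0.995, 0.101, -0.0], [0.101, -0.995, 0.004], [0.0, -0.004, -1.0]]
tool shift mm [ 1.1 -0.2  0.2] turn deg [-0.22 -0.02  0.09] off -18.8
F [-0.2  -0.22 -0.77] w 24.277197722923884 t 15.45
```

View pics/z4.png

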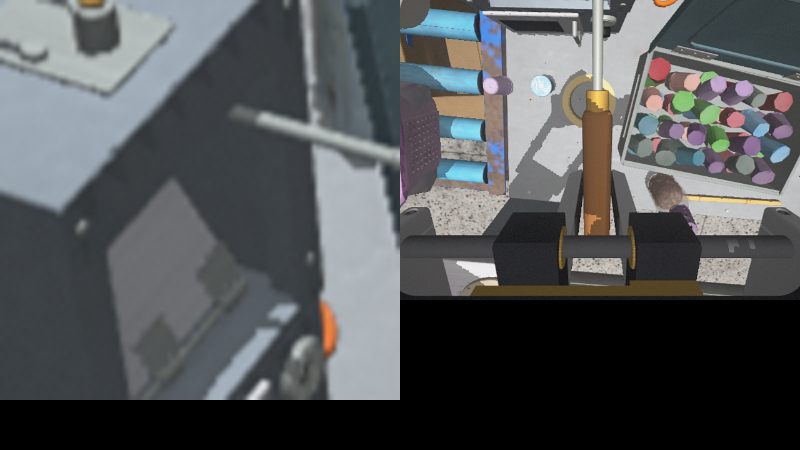

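The rod enters the opening without touching its frame. Moving sideways into the ring gently.

```bash
python3 -m inch '[[0,-0.002,0,0,0,0,0],[0,-0.002,0,0,0,0,0],[0,-0.002,0,0,0,0,0],[0,-0.002,0,0,0,0,0],[0,-0.002,0,0,0,0,0],[0,-0.002,0,0,0,0,0],[0,-0.002,0,0,0,0,0],[0,-0.002,0,0,0,0,0],[0,-0.001,0,0,0,0,0],[0,-0.001,0,0,0,0,0]]'
python3 -m inch '[[0,-0.001,0,0,0,0,0],[0,-0.001,0,0,0,0,0],[0,-0.001,0,0,0,0,0],[0,-0.001,0,0,0,0,0],[0,-0.001,0,0,0,0,0],[0,0,0,0,0,0,0],[0,0,0,0,0,0,0],[0,0,0,0,0,0,0],[0,0,0,0,0,0,0],[0,0,0,0,0,0,0]]'
```

```text
time_s: 16.6
tool_pos: [547.2, -209.9, 270.5]
tcp_rot: [[0.995, 0.1, -0.0], [0.1, -0.995, 0.004], [0.0, -0.004, -1.0]]
ft_force: [-0.2, 0.6, -0.9]
width: 23.7
finger_force: 30.0
time_s: 17.6
tool_pos: [546.7, -205.1, 270.6]
tcp_rot: [[0.995, 0.1, -0.0], [0.1, -0.995, 0.004], [0.0, -0.004, -1.0]]
ft_force: [0.5, -0.1, -1.1]
width: 23.4
finger_force: 30.0
```

```bash
python3 -m inch '[[0,-0.001,0,0,0,0,0],[0,-0.001,0,0,0,0,0],[0,-0.001,0,0,0,0,0],[0,-0.001,0,0,0,0,0],[0,-0.001,0,0,0,0,0],[0,-0.001,0,0,0,0,0],[0,-0.001,0,0,0,0,0],[0,-0.001,0,0,0,0,0],[0,-0.001,0,0,0,0,0],[0,0,0,0,0,0,0]]'
python3 -m inch '[[-0.001,0,0,0,0,0,0],[-0.001,0,0,0,0,0,0],[-0.001,0,0,0,0,0,0],[-0.001,0,0,0,0,0,0],[-0.001,0,0,0,0,0,0],[-0.001,0,0,0,0,0,0],[-0.001,0,0,0,0,0,0],[-0.001,0,0,0,0,0,0],[-0.001,0,0,0,0,0,0],[-0.001,0,0,0,0,0,0]]'
```

```text
time_s: 18.6
tool_pos: [545.8, -196.0, 270.6]
tcp_rot: [[0.995, 0.1, -0.0], [0.1, -0.995, 0.004], [0.0, -0.004, -1.0]]
ft_force: [-0.6, -0.5, -2.0]
width: 23.3
finger_force: 30.0
time_s: 19.6
tool_pos: [536.1, -197.1, 270.7]
tcp_rot: [[0.995, 0.1, 0.001], [0.1, -0.995, 0.004], [0.001, -0.004, -1.0]]
ft_force: [2.7, 0.2, -0.3]
width: 23.6
finger_force: 30.0
```

```bash
python3 -m inch '[[-0.001,0,0,0,0,0,0],[-0.001,0,0,0,0,0,0],[-0.001,0,0,0,0,0,0],[-0.001,0,0,0,0,0,0],[-0.001,0,0,0,0,0,0],[-0.001,0,0,0,0,0,0],[-0.001,0,0,0,0,0,0],[-0.001,0,0,0,0,0,0],[-0.001,0,0,0,0,0,0],[-0.001,0,0,0,0,0,0]]'
```

```text
time_s: 20.6
tool_pos: [525.9, -198.1, 270.6]
tcp_rot: [[0.995, 0.1, -0.0], [0.1, -0.995, 0.004], [0.0, -0.004, -1.0]]
ft_force: [2.7, 0.9, -0.6]
width: 23.5
finger_force: 30.0
```

Hooked: a steady 2.7 N load. Continue pulling.

```bash
python3 -m inch '[[-0.0015,0,0,0,0,0,0],[-0.0015,0,0,0,0,0,0],[-0.0015,0,0,0,0,0,0],[-0.0015,0,0,0,0,0,0],[-0.0015,0,0,0,0,0,0],[-0.0015,0,0,0,0,0,0],[-0.0015,0,0,0,0,0,0],[-0.0015,0,0,0,0,0,0],[-0.0015,0,0,0,0,0,0],[-0.0015,0,0,0,0,0,0]]'
python3 -m inch '[[-0.001,0,0,0,0,0,0],[-0.001,0,0,0,0,0,0],[-0.001,0,0,0,0,0,0],[-0.001,0,0,0,0,0,0],[-0.001,0,0,0,0,0,0],[-0.001,0,0,0,0,0,0],[-0.001,0,0,0,0,0,0],[-0.001,0,0,0,0,0,0],[-0.001,0,0,0,0,0,0],[-0.001,0,0,0,0,0,0]]'
```

```text
time_s: 21.6
tool_pos: [510.8, -199.6, 270.5]
tcp_rot: [[0.995, 0.1, -0.001], [0.1, -0.995, 0.004], [-0.0, -0.004, -1.0]]
ft_force: [2.0, -0.1, -1.0]
width: 23.6
finger_force: 30.0
time_s: 22.6
tool_pos: [500.9, -200.6, 270.5]
tcp_rot: [[0.995, 0.1, -0.001], [0.1, -0.995, 0.004], [-0.0, -0.004, -1.0]]
ft_force: [2.9, 1.4, -0.2]
width: 23.8
finger_force: 30.0
```

```bash
python3 -m inch '[[-0.0005,0,0,0,0,0,0],[-0.0005,0,0,0,0,0,0],[-0.0005,0,0,0,0,0,0],[-0.0005,0,0,0,0,0,0],[-0.0005,0,0,0,0,0,0],[-0.0005,0,0,0,0,0,0],[-0.0005,0,0,0,0,0,0],[-0.0005,0,0,0,0,0,0],[-0.0005,0,0,0,0,0,0],[-0.0005,0,0,0,0,0,0]]'
```

```text
time_s: 23.6
tool_pos: [495.9, -201.1, 270.6]
tcp_rot: [[0.995, 0.1, -0.0], [0.1, -0.995, 0.004], [-0.0, -0.004, -1.0]]
ft_force: [2.2, 0.1, -2.3]
width: 23.6
finger_force: 30.0
```

```bash
python3 -m inch '[[-0.0005,0,0,0,0,0,0],[-0.0005,0,0,0,0,0,0],[-0.0005,0,0,0,0,0,0],[-0.0005,0,0,0,0,0,0],[-0.0005,0,0,0,0,0,0],[-0.0005,0,0,0,0,0,0],[-0.0005,0,0,0,0,0,0],[-0.0005,0,0,0,0,0,0],[-0.0005,0,0,0,0,0,0],[-0.0005,0,0,0,0,0,0]]'
```

```text
time_s: 24.6
tool_pos: [491.0, -201.6, 270.5]
tcp_rot: [[0.995, 0.1, -0.0], [0.1, -0.995, 0.004], [0.0, -0.004, -1.0]]
ft_force: [2.9, 0.2, -2.8]
width: 23.5
finger_force: 30.0
```

```bash
python3 -m inch '[[-0.0005,0,0,0,0,0,0],[-0.0005,0,0,0,0,0,0],[-0.0005,0,0,0,0,0,0],[-0.0005,0,0,0,0,0,0],[-0.0005,0,0,0,0,0,0],[-0.0005,0,0,0,0,0,0],[-0.0005,0,0,0,0,0,0],[-0.0005,0,0,0,0,0,0],[-0.0005,0,0,0,0,0,0],[-0.0005,0,0,0,0,0,0]]'
```

```text
time_s: 25.6
tool_pos: [486.0, -202.1, 270.6]
tcp_rot: [[0.995, 0.1, -0.0], [0.1, -0.995, 0.004], [0.0, -0.004, -1.0]]
ft_force: [2.5, 0.1, -1.9]
width: 23.5
finger_force: 30.0
```

```bash
python3 -m inch '[[-0.0004,0,0,0,0,0,0],[-0.0004,0,0,0,0,0,0],[-0.0004,0,0,0,0,0,0],[-0.0004,0,0,0,0,0,0],[-0.0004,0,0,0,0,0,0],[-0.0004,0,0,0,0,0,0],[-0.0004,0,0,0,0,0,0],[-0.0004,0,0,0,0,0,0],[-0.0004,0,0,0,0,0,0],[-0.0004,0,0,0,0,0,0]]'
```

```text
time_s: 26.6
tool_pos: [484.6, -202.5, 271.1]
tcp_rot: [[0.995, 0.1, 0.005], [0.1, -0.995, 0.004], [0.006, -0.003, -1.0]]
ft_force: [8.0, 1.6, -2.4]
width: 23.4
finger_force: 30.0
```

```bash
python3 -m inch '[[-0.0002,0,0,0,0,0,0],[-0.0002,0,0,0,0,0,0],[-0.0002,0,0,0,0,0,0],[-0.0002,0,0,0,0,0,0],[-0.0002,0,0,0,0,0,0],[-0.0002,0,0,0,0,0,0],[-0.0002,0,0,0,0,0,0],[-0.0002,0,0,0,0,0,0],[-0.0002,0,0,0,0,0,0],[-0.0002,0,0,0,0,0,0]]'
```

```text
time_s: 27.6
tool_pos: [484.0, -202.6, 271.4]
tcp_rot: [[0.995, 0.1, 0.008], [0.1, -0.995, 0.004], [0.009, -0.003, -1.0]]
ft_force: [10.0, 2.7, -2.8]
width: 23.9
finger_force: 30.0
```

```bash
python3 go.py 484 -202 270 -84.3
```

```text
pos [ 484.  -202.6  271.4] q [-0.53  0.16  1.49  0.01  1.48  0.93]
[[0.995, 0.1, 0.008], [0.1, -0.995, 0.004], [0.009, -0.003, -1.0]]
tool shift mm [ 0.  -0.6  1.4] turn deg [-0.17 -0.5   0.07] off -18.8
F [10.01  2.68 -2.84] w 23.89456784473813 t 27.6
```

```bash
python3 -m inch '[[-0.0002,0,0,0,0,0,0],[-0.0002,0,0,0,0,0,0],[-0.0002,0,0,0,0,0,0],[-0.0002,0,0,0,0,0,0],[-0.0002,0,0,0,0,0,0],[-0.0002,0,0,0,0,0,0],[-0.0002,0,0,0,0,0,0],[0,0,0,0,0,0,0],[0,0,0,0,0,0,0],[0,0,0,0,0,0,0]]'
```

```text
time_s: 28.6
tool_pos: [480.3, -202.9, 271.0]
tcp_rot: [[0.995, 0.1, 0.003], [0.1, -0.995, 0.004], [0.004, -0.003, -1.0]]
ft_force: [7.1, 1.7, -2.5]
width: 24.0
finger_force: 30.0
```

```bash
python3 -m inch '[[-0.0002,0,0,0,0,0,0],[-0.0002,0,0,0,0,0,0],[-0.0002,0,0,0,0,0,0],[-0.0002,0,0,0,0,0,0],[-0.0002,0,0,0,0,0,0],[-0.0002,0,0,0,0,0,0],[0,0,0,0,0,0,0],[0,0,0,0,0,0,0],[0,0,0,0,0,0,0],[0,0,0,0,0,0,0]]'
```

```text
time_s: 29.6
tool_pos: [480.3, -202.9, 271.2]
tcp_rot: [[0.995, 0.1, 0.006], [0.1, -0.995, 0.004], [0.006, -0.003, -1.0]]
ft_force: [9.4, 1.4, -3.0]
width: 23.8
finger_force: 30.0
```

```bash
python3 -m inch '[[-0.0002,0,0,0,0,0,0],[-0.0002,0,0,0,0,0,0],[-0.0002,0,0,0,0,0,0],[-0.0002,0,0,0,0,0,0],[-0.0002,0,0,0,0,0,0],[-0.0002,0,0,0,0,0,0],[0,0,0,0,0,0,0],[0,0,0,0,0,0,0],[0,0,0,0,0,0,0],[0,0,0,0,0,0,0]]'
```

```text
time_s: 30.6
tool_pos: [480.1, -202.9, 271.3]
tcp_rot: [[0.995, 0.1, 0.008], [0.1, -0.995, 0.004], [0.009, -0.003, -1.0]]
ft_force: [11.7, 2.1, -2.9]
width: 23.4
finger_force: 30.0
```

```bash
python3 -m inch '[[0.001,0,0,0,0,0,0],[0.001,0,0,0,0,0,0],[0.001,0,0,0,0,0,0],[0.001,0,0,0,0,0,0],[0.001,0,0,0,0,0,0],[0.001,0,0,0,0,0,0],[0.001,0,0,0,0,0,0],[0.001,0,0,0,0,0,0],[0.0005,0,0,0,0,0,0],[0,0,0,0,0,0,0]]'
python3 go.py 484 -202 270 -84.3
python3 - <<'E'
from h import *
cs={n:cam(n,n+'3.png') for n in('scene','top')}
im=np.zeros((400,800,3),np.uint8)
im[:400,:400]=cv2.resize(cs['scene']['image'][150:250,200:300],(400,400),interpolation=cv2.INTER_CUBIC)
im[:,400:]=cv2.resize(cs['top']['image'][110:210,240:340],(400,400),interpolation=cv2.INTER_CUBIC)
cv2.imwrite('pics/z5.png',im[:,:,::-1])
E
```

```text
time_s: 31.6
tool_pos: [484.6, -202.3, 270.4]
tcp_rot: [[0.995, 0.1, -0.001], [0.1, -0.995, 0.004], [-0.001, -0.004, -1.0]]
ft_force: [0.1, 0.2, -0.9]
width: 23.9
finger_force: 30.0
pos [ 484.6 -202.3  270.4] q [-0.53  0.17  1.49  0.    1.49  0.94]
[[0.995, 0.1, -0.001], [0.1, -0.995, 0.004], [-0.001, -0.004, -1.0]]
tool shift mm [-0.6 -0.3  0.4] turn deg [-0.22  0.03  0.06] off -18.8
F [ 0.14  0.22 -0.95] w 23.890303445395286 t 31.6
```

View pics/z5.png

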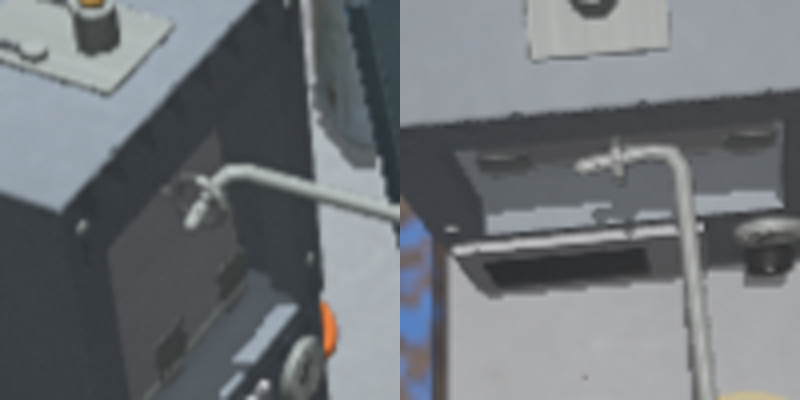

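The flap stands upright in the opening with the prong through the ring (scene crop (200,200)). Quick re-pull to confirm that it's held.

```bash
python3 -m inch '[[-0.0006,0,0,0,0,0,0],[-0.0006,0,0,0,0,0,0],[-0.0006,0,0,0,0,0,0],[-0.0006,0,0,0,0,0,0],[-0.0006,0,0,0,0,0,0],[0,0,0,0,0,0,0],[0,0,0,0,0,0,0],[0,0,0,0,0,0,0],[0,0,0,0,0,0,0],[0,0,0,0,0,0,0]]'
python3 -m inch '[[-0.0004,0,0,0,0,0,0],[-0.0004,0,0,0,0,0,0],[-0.0004,0,0,0,0,0,0],[-0.0004,0,0,0,0,0,0],[-0.0004,0,0,0,0,0,0],[0,0,0,0,0,0,0],[0,0,0,0,0,0,0],[0,0,0,0,0,0,0],[0,0,0,0,0,0,0],[0,0,0,0,0,0,0]]'
```

```text
time_s: 32.7
tool_pos: [481.8, -202.6, 270.6]
tcp_rot: [[0.995, 0.1, -0.0], [0.1, -0.995, 0.004], [0.0, -0.004, -1.0]]
ft_force: [-0.4, -0.1, -1.7]
width: 23.6
finger_force: 30.0
time_s: 33.7
tool_pos: [480.5, -202.7, 270.7]
tcp_rot: [[0.995, 0.1, 0.001], [0.1, -0.995, 0.004], [0.001, -0.004, -1.0]]
ft_force: [4.1, 0.3, -1.7]
width: 24.2
finger_force: 30.0
```

Held home (no load at 481.8, firm at 480.5). Now unhooking.

```bash
python3 -m inch '[[0.0015,0,0,0,0,0,0],[0.0015,0,0,0,0,0,0],[0.0015,0,0,0,0,0,0],[0.0015,0,0,0,0,0,0],[0.001,0,0,0,0,0,0],[0,0,0,0,0,0,0],[0,0.002,0,0,0,0,0],[0,0.002,0,0,0,0,0],[0,0.002,0,0,0,0,0],[0,0.002,0,0,0,0,0]]'
python3 -m inch '[[0,0.0025,0,0,0,0,0],[0,0.0025,0,0,0,0,0],[0,0.0025,0,0,0,0,0],[0,0.0025,0,0,0,0,0],[0,0.0025,0,0,0,0,0],[0,0.0025,0,0,0,0,0],[0,0.0025,0,0,0,0,0],[0,0.0025,0,0,0,0,0],[0,0.0025,0,0,0,0,0],[0,0.0025,0,0,0,0,0]]'
```

```text
time_s: 34.7
tool_pos: [487.6, -210.3, 270.5]
tcp_rot: [[0.995, 0.1, -0.0], [0.1, -0.995, 0.004], [0.0, -0.004, -1.0]]
ft_force: [0.8, 0.5, -1.9]
width: 23.6
finger_force: 30.0
time_s: 35.7
tool_pos: [490.2, -235.1, 270.5]
tcp_rot: [[0.995, 0.1, -0.0], [0.1, -0.995, 0.004], [0.0, -0.004, -1.0]]
ft_force: [0.7, -0.0, -1.2]
width: 23.9
finger_force: 30.0
```

```bash
python3 -m inch '[[-0.008,0,0,0,0,0,0],[-0.01,0,0,0,0,0,0],[-0.01,0,0,0,0,0,0],[-0.01,0,0,0,0,0,0],[-0.01,0,0,0,0,0,0],[-0.01,0,0,0,0,0,0],[-0.007,0,0,0,0,0,0],[0,0,0,0,0,-2,0],[0,0,0,0,0,-4,0],[0,0,0,0,0,-6,0]]'
python3 -m inch '[[0,0,0,0,0,-7,0],[0,0,0,0,0,-8,0],[0,0,0,0,0,-8,0],[0,0,0,0,0,-8,0],[0,0,0,0,0,-8,0],[0,0,0,0,0,-8,0],[0,0,0,0,0,-8,0],[0,0,0,0,0,-6,0],[0,0,0,0,0,-4,0],[0,0,0,0,0,-1.5,0]]'
python3 go.py 427.6 -225.4 8 -5.9
python3 - <<'E'
from h import *
im=np.vstack([cam('scene')['image'][150:250,200:300],cam('top')['image'][110:210,240:340]])
cv2.imwrite('pics/z6.png',cv2.resize(im,None,fx=3,fy=3)[:,:,::-1])
E
```

```text
time_s: 36.7
tool_pos: [425.1, -241.6, 270.6]
tcp_rot: [[0.951, 0.308, 0.0], [0.308, -0.951, 0.004], [0.001, -0.003, -1.0]]
ft_force: [0.0, 0.5, -0.6]
width: 23.9
finger_force: 30.0
time_s: 37.7
tool_pos: [425.3, -241.5, 270.5]
tcp_rot: [[0.099, 0.995, 0.0], [0.995, -0.099, 0.004], [0.004, -0.0, -1.0]]
ft_force: [-0.3, -0.4, -2.5]
width: 23.7
finger_force: 30.0
pos [ 425.3 -241.5  270.5] q [-0.66  0.11  1.56  0.    1.47 -0.56]
[[0.099, 0.995, 0.0], [0.995, -0.099, 0.004], [0.004, -0.0, -1.0]]
tool shift mm [ 15.3   0.8 262.6] turn deg [-0.02 -0.2   0.22] off -18.8
F [-0.33 -0.38 -2.5 ] w 23.701081936852958 t 37.7
```

View pics/z6.png

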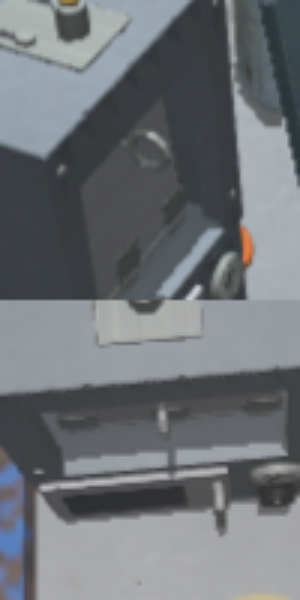

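The flap stays shut and the ring is free (ring at (150,148) in the crop). Laying the pole down.

```bash
python3 -m inch '[[0,0,0.02,0,0,0,0],[0,0,0.035,0,0,0,0],[0,0,0.035,0,0,0,0],[0,0,0.035,0,0,0,0],[0,0,0.035,0,0,0,0],[0,0,0.035,0,0,0,0],[0,0,0.025,0,0,0,0],[0,0,0.015,0,0,0,0],[0,0,0.01,0,0,0,0],[0,0,0.005,0,0,0,0]]'
python3 -m inch '[[0,0,0.003,0,0,0,0],[0,0,0.003,0,0,0,0],[0,0,0.003,0,0,0,0],[0,0,0.002,0,0,0,0],[0,0,0.002,0,0,0,0],[0,0,0.001,0,0,0,0],[0,0,0.001,0,0,0,0],[0,0,0,0,0,0,0],[0,0,0,0,0,0,0],[0,0,0,0,0,0,0]]'
```

```text
time_s: 38.8
tool_pos: [425.3, -240.4, 19.8]
tcp_rot: [[0.101, 0.995, -0.001], [0.995, -0.101, 0.004], [0.004, -0.001, -1.0]]
ft_force: [0.4, -0.0, -0.9]
width: 23.9
finger_force: 30.0
time_s: 39.8
tool_pos: [425.4, -240.5, 5.7]
tcp_rot: [[0.1, 0.995, -0.0], [0.995, -0.1, 0.003], [0.003, -0.0, -1.0]]
ft_force: [-0.1, -0.6, 2.8]
width: 23.9
finger_force: 30.0
```

Contact with the bench; release and back off upward.

```bash
python3 -m inch '[[0,0,0,0,0,0,0.07],[0,0,0,0,0,0,0.07],[0,0,0,0,0,0,0.07],[0,0,0,0,0,0,0.07],[0,0,0,0,0,0,0.07],[0,0,0,0,0,0,0.07],[0,0,0,0,0,0,0.07],[0,0,0,0,0,0,0.07],[0,0,0,0,0,0,0.07],[0,0,0,0,0,0,0.07]]'
python3 -m inch '[[0,0,-0.01,0,0,0,0.07],[0,0,-0.02,0,0,0,0.07],[0,0,-0.03,0,0,0,0.07],[0,0,-0.03,0,0,0,0.07],[0,0,-0.03,0,0,0,0.07],[0,0,-0.03,0,0,0,0.07],[0,0,-0.03,0,0,0,0.07],[0,0,-0.02,0,0,0,0.07],[0,0,0,0,0,0,0.07],[0,0,0,0,0,0,0.07]]'
python3 - <<'E'
from h import *
c=cam('top');s=cam('scene')
print(robot.state()['ft_force'])
im=np.hstack([c['image'][120:360,190:450],s['image'][180:420,240:500]])
cv2.imwrite('pics/end.png',cv2.resize(im,None,fx=1.5,fy=1.5)[:,:,::-1])
E
```

```text
time_s: 40.8
tool_pos: [425.4, -240.4, 5.4]
tcp_rot: [[0.1, 0.995, -0.0], [0.995, -0.1, 0.004], [0.004, -0.001, -1.0]]
ft_force: [0.7, 0.4, -0.9]
width: 70.1
finger_force: 0.0
time_s: 41.8
tool_pos: [425.2, -241.0, 205.5]
tcp_rot: [[0.1, 0.995, 0.0], [0.995, -0.1, 0.003], [0.003, -0.0, -1.0]]
ft_force: [0.1, -0.3, -0.6]
width: 69.8
finger_force: 0.0
[-0.32106834 -0.27760611 -1.21408251]
```

View pics/end.png

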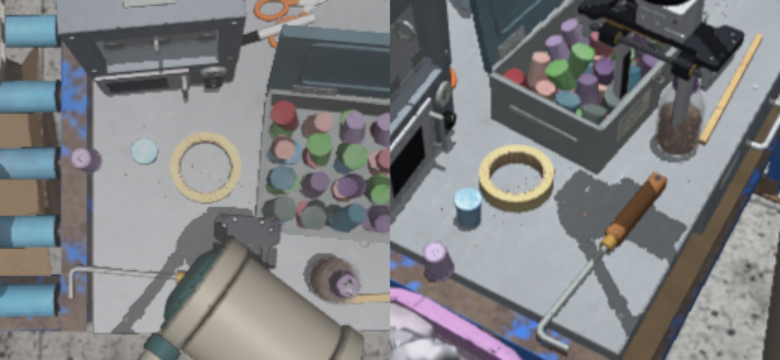

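The pole lies flat on the bench (handle at about (635,210) in the right half), the bystanders stand where they were and the gripper is clear.

```bash
python3 -c "
from workcell import robot
print(robot.finish_job())"
```

```text
the job is handed in; nothing more can be done
None
```

The job is handed in at about 42 s: the flap is shut and held by the catch (highest pull read 11.7 N, sampled about once a second), the pole lies flat on the bench, and the bystanders look unmoved in the last picture.

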